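Find the release notch in a test box's edging and press the key in it

ROBOT

A 6-joint arm with a two-finger parallel gripper is mounted at the origin on the work surface. World frame = base frame: x ahead of the robot, y to its left, z up, the work surface at z = 0. Lengths are in mm, angles in rad, forces in N, time in s.
With the tool pointing down it reaches from about 275 to 750 mm from the base axis. Payload 10.2 kg.
Tool frame: the origin (TCP) lies at the very end of the fingers, on their centre line; the grasp point (between the pads) lies 19 mm behind it; z points along the fingers, x is the direction in which the jaws open and shut, and the axes are right-handed (so a half turn about z gives the same grasp; the last joint's range is limited). The gripper opens to 85 mm and grips with 20 to 120 N. Pads are 22 mm wide; open, the fingers measure 114 mm over their backs; the gripper's body (76 mm by 85 mm) begins 54 mm behind the grasp point. The pads swing forward as they close: fully open they stand 13 mm farther back than shut.
Start: joints at [-1.453, 0.313, 1.498, -0, 1.331, -0.223], TCP at [175.464, -494.817, 231.294] pointing down, gripper open.
Joint ranges: [-2.94, 2.94], [-0.97, 2.17], [0.19, 2.56], [-1.23, 4.37], [0.02, 3.11], [-2.88, 2.88]. Speed limits (rad/s): [2.39, 2.39, 3.01, 3.14, 3.14, 3.14].

INTERFACE

Orientations are given as a unit quaternion [w, x, y, z].
In Python, from rig import telemetry, capture, camera_model, finish_job gives the robot as it stands.
- The arm moves only by the shell command python3 -m inch 'ROWS' [FORCE]. ROWS is JSON, a list of rows, each a list of 5 numbers: the shift along the tool's x, y, z in m, then the turn about the tool's z in rad, then the finger opening in m, from 0 to 0.0854. A call has exactly 5 rows; each row shifts and turns the pose as measured when the row begins, along the tool's axes as they then stand; what a row does not reach is not made up. A row lasts 1/12 s, in which the tool goes at most 41.7 mm and 7.16 degrees, less where a joint would pass 70% of its speed; a pose out of reach is approached as far as the arm can. A call with a gripper value outside its range is refused whole. The fingers move at their own pace and stop on an object; FORCE is the grip in N (left out, the last holds). Time passes only in rows, so rows that do not move let the fingers close, or fill a call up. It gives the time, the measured TCP pose, the force and the opening at its end, in the units of the state.
- telemetry.sense(): the state, without advancing time (a new reading comes with each control period).
- capture(name): name is "scene" or "top" or "wrist"; returns the picture (384x512x3 uint8, blue, green, red); there is no depth.
- camera_model(name): a dict with "mtx" (3x3 intrinsics, pixels), "camera_from_world" (4x4, takes a point from world to camera coordinates). Camera axes: x right, y down, z forward; pixel columns grow to the right and rows downward; lengths in mm; the calibration is good to about 2 mm. A picture is of the moment at which its call begins: read the wrist's pose just before it. camera_model takes no time and is no camera call; for the wrist camera it gives the pose at the moment of the call.
- finish_job(): hands the job in, once; it reports no verdict.
The state is a dict: "time_s": time; "joints": joint angles; "dq": joint speeds; "tau": joint torques, N m; "eef_pos": TCP position; "ee_rot": TCP orientation; "force": force on the tool from outside, world axes, zero at the start; "wrist_torque": the same for the moment, N m; "grip_width": opening from 0.0 (shut) to 1.0 (fully open).
Only numpy, scipy, OpenCV 4.12 (cv2) and the standard library are available. Lean on these libraries where they do the work, as an engineer would, in place of code of your own. Each camera call takes 0.05 s, during which the arm holds its last target. There are 200 camera calls.

TASK

Unlatch the plywood test box by feel: put a fingertip on top of the blue end of its aluminium front rail, sweep it along the top of the rail until it comes to the notch, then press the black key inside the notch fully in, where it stays, and leave the box alone. Use fingertips only: lift nothing, do not lean hard on the box, and leave the things standing around it where they are.

Things in the scene. Friction and masses are not known exactly. Their poses are not given: they have to be found in the camera images.
- box: Plywood test box fixed to the bench, 450 mm wide, 230 mm deep, lid panel's top at 103 mm. Origin on the bench under the middle of its front rail; x points to the back of the box (away from the robot), y along the rail to its blue end, z up. What stands close in front of the rail is at most 54 mm tall.
- edge_mid (a point): Middle of the rail's top face (box x = y = 0; may lie in the notch); axes as the box's. The rail is an aluminium bar 24 mm wide (x -12 to 12), 450 mm long (y -225 to 225), 20 mm proud of the lid, top 123 mm above the bench. One notch, a 50 mm gap open at top, front and back, interrupts it: its middle is anywhere in y -70 to 50 mm, to be found. Joints in the rail step about 0.3 mm.
- rail_start (a point): Blue plastic end piece of the rail, 40 mm long (box y 185 to 225 mm), as high and wide as the rail; the point is the middle of its top face (box y = 205 mm, z = 123 mm).
- rail_near (a point): Plain aluminium length of rail next to the blue end, box y 80 to 185 mm; the point is the middle of its top face (box y = 132.5 mm, z = 123 mm).
- lid (a joint): Lid with its rail, in m: it floats on a soft seal. 0 at rest; grows as it is pressed down, about 1 N per mm wherever it is pressed, to a firm stop at 0.005; negative when it is lifted. The rail, notch and key move with it.
- key (a joint): Black release key in the notch, 40 mm along y by 22 mm along x, centred in it, its top 8 mm below the rail's top. Value in m: 0 out, 0.006 fully in (straight down relative to the lid). It needs about 3 N, stays where it is left and does not spring back. Pushing it sinks the lid too, by about 3 mm and then to its stop.
- lid_handle (a point): Middle of the black bow handle on the lid, 25 mm above the lid panel, 100 mm wide along y, at box x = 125 mm. Not to be used.
- bolt_a_mid (a point): Steel bolt standing on its round 22 mm head, 45 mm tall; the point is its centre, 22.5 mm above its underside. Bystander.
- weight_mid (a point): Brass knobbed weight, 38 mm across, 54 mm tall; the point is its centre, 27 mm above its underside. Bystander.
- beaker_mid (a point): Clear glass beaker, 68 mm across, 90 mm tall; the point is its centre, 45 mm above its underside. Bystander.
- jar_mid (a point): Amber jar with red cap, 60 mm across, 85 mm tall; the point is its centre, 42.5 mm above its underside. Bystander.
- speaker_mid (a point): Black loudspeaker driver standing on its magnet, 84 mm across, 51 mm tall; the point is its centre, 25.5 mm above its underside. Bystander.
- bottle_mid (a point): White bottle with blue cap, 60 mm across, 150 mm tall; the point is its centre, 75 mm above its underside. Bystander.
- driver_grip (a point): Screwdriver lying on the bench in front of the box; the point is the middle of its handle. Bystander.

How it is judged:
By the outcome, as a careful person would: the job done as asked, in the order asked, and still so for the second after the job is handed in, with the robot touching nothing.
It also fails if it takes over 64 s, if anything falls off the work surface, if the arm or the gripper's body presses on something with over 40 N, if the wrist force passes 120 N, or if a joint passes its speed limit or range.

## Working session

There is one attempt and no reset: what is moved stays moved. The work goes in short steps, Python scripts to look and compute and a shell command to move; the robot and the scene stay as the last step left them, time stands still between calls to the robot, and variables do not carry over. Pictures are saved under pics/ and viewed, about 8 in all and at most 12, crops included, and the job is handed in when it is done.

```bash
ls; mkdir -p pics
python3 - <<'E'
from rig import telemetry,capture,camera_model
import cv2,numpy as np
s=telemetry.sense();print({k:np.round(v,3).tolist() for k,v in s.items()})
for n in("scene","top"):
    cv2.imwrite(f"pics/{n}0.png",capture(n));m=camera_model(n);print(n,np.round(m["mtx"],1).tolist(),np.round(m["camera_from_world"],3).tolist())
a=cv2.imread("pics/scene0.png");b=cv2.imread("pics/top0.png")
cv2.imwrite("pics/a.png",cv2.resize(b,(800,600)))
E
```

```text
pics
{'time_s': 0.0, 'joints': [-1.453, 0.313, 1.498, -0.0, 1.331, -0.223], 'dq': [0.001, -0.001, -0.001, -0.001, 0.002, 0.001], 'tau': [-0.001, -41.226, -25.975, -0.0, 0.004, -0.0], 'eef_pos': [175.435, -494.537, 230.723], 'ee_rot': [-0.0, 0.817, -0.577, -0.0], 'force': [-0.341, -0.148, -0.412], 'wrist_torque': [-0.01, -0.04, 0.015], 'grip_width': 1.002}
scene [[425.8, 0.0, 253.5], [0.0, 425.8, 187.5], [0.0, 0.0, 1.0]] [[0.24, 0.97, 0.019, -169.534], [0.727, -0.167, -0.666, -310.336], [-0.644, 0.174, -0.745, 1572.877], [0.0, 0.0, 0.0, 1.0]]
top [[474.7, 0.0, 256.4], [0.0, 474.7, 193.9], [0.0, 0.0, 1.0]] [[0.011, -1.0, -0.024, 38.01], [-0.984, -0.007, -0.176, 551.602], [0.176, 0.025, -0.984, 1200.135], [0.0, 0.0, 0.0, 1.0]]
```

View pics/a.png

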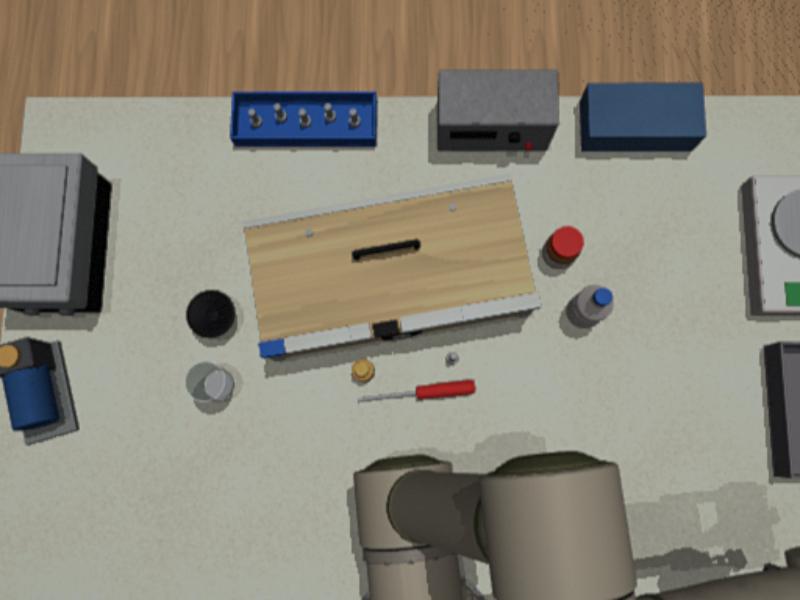

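View pics/scene0.png

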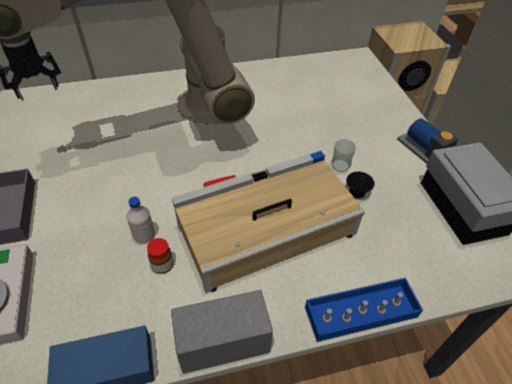

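The top view (800x600 scale) shows the blue end at about (271,347), the notch with the key at about (386,328) and the far rail end at about (537,303). The weight at (362,371) and bolt at (452,357) stand in front of the rail, and the beaker is at about (212,385). The scene view agrees. Next I'll measure the rail.

```bash
cat > h.py <<'E'
import cv2,numpy as np
from rig import telemetry,capture,camera_model
def ray(n,px,z,m=None):
    m=m or camera_model(n);T=np.array(m["camera_from_world"]);R,t=T[:3,:3],T[:3,3]
    c=-R.T@t;out=[]
    for p in np.atleast_2d(px):
        d=R.T@np.linalg.inv(m["mtx"])@[p[0],p[1],1];out.append(c+d*(z-c[2])/d[2])
    return np.array(out)
def blue(im,roi):
    h=cv2.cvtColor(im,cv2.COLOR_BGR2HSV);k=cv2.inRange(h,(100,130,60),(130,255,255))
    M=np.zeros_like(k);x0,y0,x1,y1=roi;M[y0:y1,x0:x1]=k[y0:y1,x0:x1];return M
E
python3 - <<'E'
from h import *
for n,roi in(("top",(155,205,195,240)),("scene",(300,140,335,170))):
    im=cv2.imread(f"pics/{n}0.png");k=blue(im,roi);c=max(cv2.findContours(k,0,2)[0],key=cv2.contourArea)
    r=cv2.minAreaRect(c);print(n,r,ray(n,r[0],123).round(1),ray(n,cv2.boxPoints(r),123).round(1).tolist())
im=cv2.imread("pics/top0.png");g=cv2.cvtColor(im,cv2.COLOR_BGR2HSV)
k=cv2.inRange(g,(0,0,165),(180,45,255));M=np.zeros_like(k)
cv2.fillPoly(M,[np.array([[180,207],[345,180],[348,200],[184,230]])],255);k&=M
cs=[c for c in cv2.findContours(k,0,2)[0] if cv2.contourArea(c)>15]
for c in cs:
    r=cv2.minAreaRect(c);print(cv2.contourArea(c),np.round(cv2.boxPoints(r)).tolist(),ray("top",r[0],123).round(1),ray("top",cv2.boxPoints(r),123).round(0).tolist())
cv2.imwrite("pics/b.png",cv2.resize(im[170:245,150:355],None,fx=3.9,fy=3.9,interpolation=2))
E
```

```text
top ((173.6081085205078, 222.6486358642578), (9.370742797851562, 15.45350456237793), 80.53767395019531) [[464.9 243.8 123. ]] [[473.0, 264.9, 123.0], [479.6, 227.4, 123.0], [456.8, 222.7, 123.0], [450.2, 260.0, 123.0]]
scene ((317.45001220703125, 156.34999084472656), (8.5381498336792, 12.016656875610352), 71.56504821777344) [[473.5 243.8 123. ]] [[460.5, 227.0, 123.0], [452.8, 264.6, 123.0], [486.3, 260.5, 123.0], [493.6, 223.6, 123.0]]
406.5 [[181.0, 216.0], [235.0, 206.0], [237.0, 215.0], [183.0, 225.0]] [[483.6 157.3 123. ]] [[482.0, 226.0, 123.0], [508.0, 94.0, 123.0], [485.0, 89.0, 123.0], [460.0, 221.0, 123.0]]
732.0 [[256.0, 203.0], [345.0, 179.0], [350.0, 200.0], [261.0, 223.0]] [[520.7 -73.7 123. ]] [[516.0, 43.0, 123.0], [576.0, -178.0, 123.0], [525.0, -190.0, 123.0], [466.0, 29.0, 123.0]]
```

View pics/b.png

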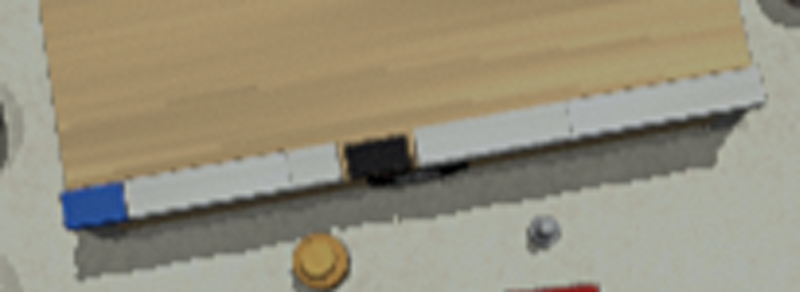

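The crop shows the rail running from the blue end, left edge mid about (64,209), to the right end mid about (757,84). The notch spans u≈341–413 with the black key centred at about (378,157), and there are joints at u≈290 and 570. The weight and bolt stand clear in front.

Run:
```python
from h import *
f=lambda u,v,z=123:ray("top",[150+(u+.5)/3.9-.5,170+(v+.5)/3.9-.5],z)[0]
L,R=f(64,209),f(757,84);print(L,R,np.linalg.norm(L-R))
d=(L-R)[:2];d/=np.linalg.norm(d);mid=(L+R)[:2]/2
print("d",d,"mid",mid,"ang",np.degrees(np.arctan2(*d[::-1])))
print("start",mid+205*d,"near",mid+132.5*d)
for p in(f(341,160),f(413,148),f(378,157,115),f(126,198)):print("y",(p[:2]-mid)@d,"x",(p[:2]-mid)@[d[1],-d[0]],p)
for n,p in(("weight",f(320,258,54)),("bolt",f(543,230,45))):print(n,p,(p[:2]-mid)@d,(p[:2]-mid)@[d[1],-d[0]])
# turn needed: tool x along -d
q=telemetry.sense();w,x,y,z=q["ee_rot"];tx=np.array([1-2*(y*y+z*z),2*(x*y+w*z)])
print("toolx deg",np.degrees(np.arctan2(tx[1],tx[0])),"want",np.degrees(np.arctan2(-d[1],-d[0])))
```

```text
[463.35158227 262.39285476 123.        ] [ 546.31995103 -174.42499216  123.        ] 444.62746384069095
d [-0.18660199  0.98243559] mid [504.83576665  43.9839313 ] ang 100.75454614882743
start [466.58235907 245.38322824] near [480.11100321 174.15664762]
y 45.025794971240636 x -0.6054598550338071 [495.83903847  88.10589496 123.        ]
y -1.0403629989578 x -1.225700422047439 [503.82572873  42.73312353 123.        ]
y 21.850842287827938 x -1.7111646286819258 [499.07724699  65.13166982 115.        ]
y 182.66419685079052 x -0.11500782891894801 [470.63727656 223.4182795  123.        ]
weight [439.99052135 105.43564345  54.        ] 72.47260107683795 -52.23926547503197
bolt [460.77917596 -42.57698363  45.        ] -76.81947653215327 -59.43520170147497
toolx deg -70.4747792780325 want -79.24545385117257
```

```bash
python3 -m inch '[[-0.030,-0.019,0,0.08,0],[-0.034,-0.0215,0,0.073,0],[-0.034,-0.0215,0,0,0],[-0.034,-0.0215,0,0,0],[-0.034,-0.0215,0,0,0]]' 20
python3 -m inch '[[-0.034,-0.0215,0,0,0],[-0.034,-0.0215,0,0,0],[-0.034,-0.0215,0,0,0],[-0.034,-0.0215,0,0,0],[-0.034,-0.0215,0,0,0]]'
```

```text
time_s: 0.52
eef_pos: [239.1, -307.2, 227.4]
ee_rot: [-0.002, 0.765, -0.644, -0.002]
force: [0.8, -0.2, 0.3]
grip_width: 0.297
time_s: 0.93
eef_pos: [315.8, -113.4, 227.7]
ee_rot: [-0.002, 0.764, -0.646, -0.003]
force: [0.9, -0.9, -0.4]
grip_width: 0.001
```

```bash
python3 -m inch '[[-0.034,-0.022,0,0,0],[-0.034,-0.022,0,-0.018,0],[-0.034,-0.022,0,0,0],[-0.034,-0.022,0,0,0],[-0.034,-0.022,0,0,0]]'
python3 -m inch '[[-0.034,-0.022,0,0,0],[-0.034,-0.022,0,0,0],[-0.034,-0.022,0,0,0],[-0.030,-0.020,0,0,0],[0,0,0,0,0]]'
cat >> h.py <<'E'
MID=np.array([504.84,43.98]);D=np.array([-.1866,.98244])
def where():
    s=telemetry.sense();p=s["eef_pos"];v=np.array(p[:2])-MID;w,x,y,z=s["ee_rot"]
    print("t %.2f boxx %.1f boxy %.1f z %.1f yaw %.1f F %s"%(s["time_s"],v@[D[1],-D[0]],v@D,p[2],np.degrees(2*np.arctan2(y,x)),np.round(s["force"],2)))
    return s
E
python3 -c "
from h import *
where()"
```

```text
time_s: 1.35
eef_pos: [392.9, 80.5, 229.1]
ee_rot: [-0.002, 0.769, -0.639, -0.001]
force: [1.3, -1.8, -0.1]
grip_width: -0.001
time_s: 1.77
eef_pos: [452.8, 237.4, 228.1]
ee_rot: [-0.002, 0.772, -0.636, -0.002]
force: [0.1, -1.0, 1.6]
grip_width: -0.001
t 1.77 boxx -15.0 boxy 199.7 z 228.1 yaw -79.0 F [ 0.08 -0.97  1.63]
```

```bash
python3 -m inch '[[-0.005,-0.015,0.01,0,0],[0,0,0.03,0,0],[0,0,0.03,0,0],[0,0,0,0,0],[0,0,0,0,0]]'
python3 - <<'E'
from h import *
where()
im=capture("wrist");cv2.imwrite("pics/w1.png",im)
t=capture("top");s=capture("scene")
cv2.imwrite("pics/c.png",np.hstack([cv2.resize(im,(400,300)),cv2.resize(t[150:270,110:270],(400,300),interpolation=2)]))
m=camera_model("wrist");k=cv2.inRange(cv2.cvtColor(im,cv2.COLOR_BGR2HSV),(100,130,60),(130,255,255))
for c in cv2.findContours(k,0,2)[0]:
    if cv2.contourArea(c)>300:
        r=cv2.minAreaRect(c);P=ray("wrist",cv2.boxPoints(r),123,m);v=P[:,:2]-MID;print(r,np.c_[v@[D[1],-D[0]],v@D].round(1).tolist())
where()
E
```

```text
time_s: 2.18
eef_pos: [466.7, 247.7, 155.5]
ee_rot: [-0.002, 0.773, -0.634, -0.002]
force: [-0.3, -0.5, 0.8]
grip_width: -0.001
t 2.18 boxx 0.6 boxy 207.2 z 155.5 yaw -78.7 F [-0.32 -0.52  0.8 ]
((261.0, 217.5), (37.0, 64.0), 90.0) [[12.2, 221.4], [12.6, 182.9], [-11.4, 181.8], [-11.9, 221.6]]
t 2.33 boxx 1.3 boxy 207.3 z 156.8 yaw -78.7 F [-0.3  -0.24 -0.69]
```

View pics/c.png

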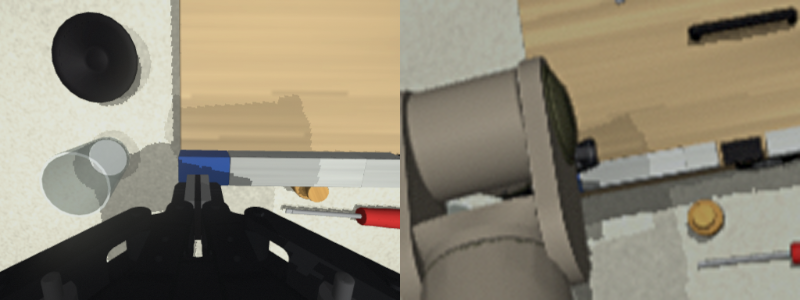

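The wrist view (800-wide montage) puts the blue end at about (205,168). Cast onto z=123 it spans box x −12 to 12 and y about 182–222, so my y reads about 3 mm low and x is good. Now I'll descend.

```bash
python3 -m inch '[[0.004,0.001,0.015,0,0],[0,0,0.008,0,0],[0,0,0.004,0,0],[0,0,0,0,0],[0,0,0,0,0]]'
python3 -c "
from h import *
where()"
```

```text
time_s: 2.75
eef_pos: [469.9, 244.2, 135.1]
ee_rot: [-0.007, 0.773, -0.635, 0.002]
force: [0.2, -0.5, -1.0]
grip_width: -0.001
t 2.75 boxx 3.1 boxy 203.2 z 135.1 yaw -78.8 F [ 0.19 -0.53 -1.02]
```

```bash
python3 -m inch '[[0,0.003,0.005,0,0],[0,0,0.003,0,0],[0,0,0.001,0,0],[0,0,0,0,0],[0,0,0,0,0]]'
python3 -m inch '[[0,0,0.002,0,0],[0,0,0.001,0,0],[0,0,0,0,0],[0,0,0,0,0],[0,0,0,0,0]]'
python3 -c "
from h import *
where()"
```

```text
time_s: 3.17
eef_pos: [467.4, 244.1, 126.9]
ee_rot: [-0.008, 0.773, -0.634, 0.002]
force: [-0.8, -1.0, -0.4]
grip_width: 0.001
time_s: 3.58
eef_pos: [467.6, 244.2, 123.7]
ee_rot: [-0.008, 0.773, -0.634, 0.002]
force: [0.9, 0.0, -0.5]
grip_width: 0.001
t 3.58 boxx 0.7 boxy 203.6 z 123.7 yaw -78.8 F [ 0.94  0.05 -0.53]
```

```bash
python3 -m inch '[[0,0,0.0015,0,0],[0,0,0.001,0,0],[0,0,0,0,0],[0,0,0,0,0],[0,0,0,0,0]]'
python3 -m inch '[[0,0,0,0,0],[0,0,0,0,0],[0,0,0,0,0],[0,0,0,0,0],[0,0,0,0,0]]'
```

```text
time_s: 4.0
eef_pos: [467.8, 244.2, 121.5]
ee_rot: [-0.008, 0.773, -0.634, 0.003]
force: [-0.9, -0.6, 2.1]
grip_width: 0.001
time_s: 4.42
eef_pos: [467.8, 244.2, 121.7]
ee_rot: [-0.009, 0.773, -0.634, 0.003]
force: [-0.9, -0.3, 1.3]
grip_width: 0.001
```

```bash
python3 -m inch '[[0.004,0,0.0008,0,0],[0.008,0,0,0,0],[0.008,0,0,0,0],[0.008,0,0,0,0],[0.008,0,0,0,0]]'
python3 -c "
from h import *
where()"
```

```text
time_s: 4.83
eef_pos: [475.6, 207.2, 120.9]
ee_rot: [-0.01, 0.773, -0.634, 0.003]
force: [0.3, 2.0, 2.8]
grip_width: -0.002
t 4.83 boxx 1.7 boxy 165.8 z 120.9 yaw -78.7 F [0.33 1.99 2.84]
```

```bash
python3 -m inch '[[0.010,0.0006,0,0,0],[0.010,0.0006,0,0,0],[0.010,0.0006,0,0,0],[0.010,0.0006,0,0,0],[0.010,0.0006,0,0,0]]'
python3 -c "
from h import *
where()"
```

```text
time_s: 5.25
eef_pos: [483.4, 151.7, 120.7]
ee_rot: [-0.01, 0.773, -0.634, 0.003]
force: [0.1, 1.2, 2.6]
grip_width: -0.003
t 5.25 boxx -1.0 boxy 109.8 z 120.7 yaw -78.7 F [0.07 1.21 2.61]
```

```bash
python3 -m inch '[[0.008,0,0,0,0],[0.008,0,0,0,0],[0.008,0,0,0,0],[0.007,0,0,0,0],[0.005,0,0,0,0]]'
python3 -c "
from h import *
where()"
python3 -m inch '[[0.004,0,0,0,0],[0.004,0,0,0,0],[0.004,0,0,0,0],[0.004,0,0,0,0],[0.003,0,0,0,0]]'
python3 -c "
from h import *
where()"
```

```text
time_s: 5.67
eef_pos: [491.1, 111.1, 120.4]
ee_rot: [-0.01, 0.773, -0.635, 0.003]
force: [-1.6, 1.4, 1.4]
grip_width: -0.001
t 5.67 boxx -0.9 boxy 68.5 z 120.4 yaw -78.8 F [-1.56  1.37  1.44]
time_s: 6.08
eef_pos: [495.2, 90.6, 120.2]
ee_rot: [-0.01, 0.773, -0.635, 0.003]
force: [-0.1, 1.3, 2.9]
grip_width: 0.003
t 6.08 boxx -0.8 boxy 47.6 z 120.2 yaw -78.8 F [-0.15  1.34  2.86]
```

```bash
python3 -m inch '[[0.003,0,0,0,0],[0.003,0,0,0,0],[0.003,0,0,0,0],[0.002,0,0,0,0],[0,0,0,0,0]]'
python3 -c "
from h import *
where()"
python3 -m inch '[[0.003,0,0,0,0],[0.002,0,0,0,0],[0.002,0,0,0,0],[0,0,0,0,0],[0,0,0,0,0]]'
python3 -c "
from h import *
where();im=capture('wrist');cv2.imwrite('pics/w2.png',cv2.resize(im,(800,600)));where()"
```

```text
time_s: 6.5
eef_pos: [497.3, 78.0, 119.5]
ee_rot: [-0.009, 0.773, -0.635, 0.003]
force: [-0.1, -0.4, 0.2]
grip_width: -0.0
t 6.50 boxx -1.0 boxy 34.8 z 119.5 yaw -78.8 F [-0.09 -0.36  0.23]
time_s: 6.92
eef_pos: [498.4, 70.2, 118.8]
ee_rot: [-0.009, 0.773, -0.635, 0.002]
force: [0.7, -0.1, 0.2]
grip_width: 0.002
t 6.92 boxx -1.4 boxy 26.9 z 118.8 yaw -78.8 F [ 0.69 -0.13  0.24]
t 6.97 boxx -1.4 boxy 27.0 z 118.8 yaw -78.8 F [-0.66  0.17 -0.79]
```

View pics/w2.png

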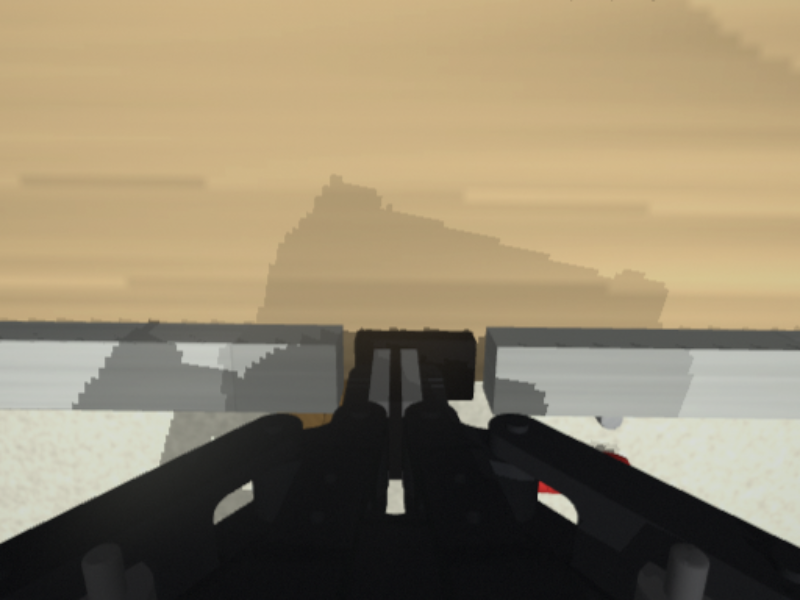

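The notch was found by feel: vertical force fell from about 2.9 N to about 0, and the side friction vanished too. In the wrist view the notch spans columns 343–485 (centre 414) while the fingertips sit at about 395. I need about 6 mm more along tool x to centre on the key.

```bash
python3 -m inch '[[0.004,-0.001,0,0,0],[0.002,0,0,0,0],[0,0,0.001,0,0],[0,0,0.001,0,0],[0,0,0,0,0]]'
python3 -c "
from h import *
where()"
python3 -m inch '[[0,0,0.0015,0,0],[0,0,0.001,0,0],[0,0,0.001,0,0],[0,0,0.001,0,0],[0,0,0,0,0]]'
python3 -c "
from h import *
where()"
```

```text
time_s: 7.38
eef_pos: [500.9, 64.0, 116.6]
ee_rot: [-0.009, 0.773, -0.635, 0.002]
force: [0.6, 0.4, -0.2]
grip_width: -0.002
t 7.38 boxx -0.2 boxy 20.4 z 116.6 yaw -78.8 F [ 0.59  0.42 -0.22]
time_s: 7.8
eef_pos: [501.0, 64.1, 112.1]
ee_rot: [-0.009, 0.773, -0.634, 0.003]
force: [-0.3, -0.9, 3.5]
grip_width: -0.001
t 7.80 boxx -0.0 boxy 20.4 z 112.1 yaw -78.8 F [-0.28 -0.9   3.46]
```

```bash
python3 -m inch '[[0,0,0.0015,0,0],[0,0,0.001,0,0],[0,0,0.001,0,0],[0,0,0.001,0,0],[0,0,0,0,0]]'
python3 -c "
from h import *
where()"
python3 -m inch '[[0,0,0.001,0,0],[0,0,0.0007,0,0],[0,0,0,0,0],[0,0,0,0,0],[0,0,0,0,0]]'
python3 -c "
from h import *
where()"
```

```text
time_s: 8.22
eef_pos: [501.0, 64.1, 107.4]
ee_rot: [-0.009, 0.773, -0.634, 0.003]
force: [-0.7, -1.2, 2.6]
grip_width: -0.0
t 8.22 boxx 0.0 boxy 20.5 z 107.4 yaw -78.7 F [-0.67 -1.18  2.6 ]
time_s: 8.63
eef_pos: [501.1, 64.1, 105.7]
ee_rot: [-0.008, 0.773, -0.634, 0.003]
force: [-1.3, -1.6, 4.0]
grip_width: -0.001
t 8.63 boxx 0.0 boxy 20.5 z 105.7 yaw -78.7 F [-1.27 -1.59  4.01]
```

```bash
python3 -m inch '[[0,0,0.0008,0,0],[0,0,0.0005,0,0],[0,0,0,0,0],[0,0,0,0,0],[0,0,0,0,0]]'
python3 -m inch '[[0,0,0.0008,0,0],[0,0,0.0003,0,0],[0,0,0,0,0],[0,0,0,0,0],[0,0,0,0,0]]'
python3 -c "
from h import *
where()"
```

```text
time_s: 9.05
eef_pos: [501.1, 64.1, 104.6]
ee_rot: [-0.008, 0.773, -0.634, 0.003]
force: [-2.3, -0.4, 5.1]
grip_width: -0.001
time_s: 9.47
eef_pos: [501.1, 64.1, 104.2]
ee_rot: [-0.009, 0.773, -0.634, 0.003]
force: [-1.1, -0.9, 4.7]
grip_width: -0.0
t 9.47 boxx 0.1 boxy 20.4 z 104.2 yaw -78.7 F [-1.11 -0.87  4.65]
```

```bash
python3 -m inch '[[0,0,0.0008,0,0],[0,0,0.0005,0,0],[0,0,0,0,0],[0,0,0,0,0],[0,0,0,0,0]]'
python3 -c "
from h import *
where()"
```

```text
time_s: 9.88
eef_pos: [501.1, 64.1, 104.3]
ee_rot: [-0.009, 0.773, -0.634, 0.003]
force: [-1.7, -0.2, 4.7]
grip_width: -0.002
t 9.88 boxx 0.1 boxy 20.4 z 104.3 yaw -78.7 F [-1.7  -0.23  4.71]
```

```bash
python3 -m inch '[[0,0,0.001,0,0],[0,0,0.0015,0,0],[0,0,0.0015,0,0],[0,0,0.0015,0,0],[0,0,0.0015,0,0]]'
python3 -c "
from h import *
where()"
```

```text
time_s: 10.3
eef_pos: [501.6, 64.1, 103.7]
ee_rot: [-0.009, 0.774, -0.634, 0.004]
force: [-8.8, -1.3, 21.1]
grip_width: -0.004
t 10.30 boxx 0.6 boxy 20.4 z 103.7 yaw -78.6 F [-8.83 -1.27 21.06]
```

That is the firm stop: 21 N with no further travel, so the key is fully in. I'm backing off straight up.

```bash
python3 -m inch '[[0,0,-0.003,0,0],[0,0,-0.006,0,0],[0,0,-0.01,0,0],[0,0,-0.02,0,0],[0,0,-0.025,0,0]]'
python3 -m inch '[[0,0.01,-0.02,0,0],[0,0.015,-0.02,0,0],[0,0.02,0,0,0],[0,0.02,0,0,0],[0,0,0,0,0]]'
python3 -c "
from h import *
where();im=capture('wrist');t=capture('scene');cv2.imwrite('pics/w3.png',np.hstack([cv2.resize(im,(400,300)),cv2.resize(t[130:250,120:280+120],(400,300),interpolation=2)]));where()"
```

```text
time_s: 10.72
eef_pos: [498.3, 64.0, 166.4]
ee_rot: [-0.007, 0.773, -0.634, 0.001]
force: [-0.7, 0.1, -0.6]
grip_width: -0.003
time_s: 11.13
eef_pos: [434.1, 50.6, 213.7]
ee_rot: [-0.01, 0.774, -0.633, 0.005]
force: [-1.2, 0.2, -0.3]
grip_width: -0.002
t 11.13 boxx -68.2 boxy 19.7 z 213.7 yaw -78.6 F [-1.19  0.17 -0.35]
t 11.23 boxx -66.2 boxy 19.4 z 213.5 yaw -78.6 F [ 0.45  0.16 -0.43]
```

View pics/w3.png

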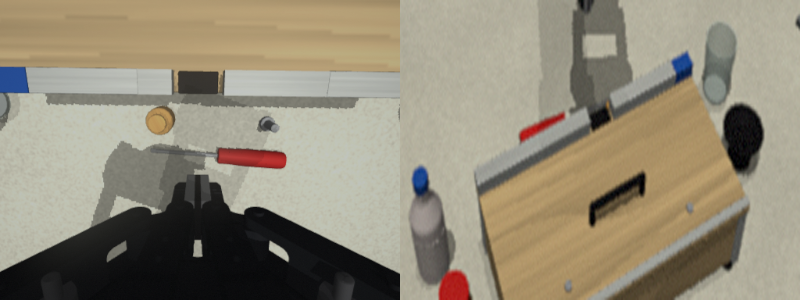

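The wrist view shows the key at about (198,82), sunk in the notch. The weight at (160,120), bolt at (268,124) and screwdriver stand where they were, and the arm is clear. Handing in.

```bash
python3 -c "
from rig import finish_job
print(finish_job())"
```

```text
the job is handed in; nothing more can be done
None
```

I unlatched the box and handed the job in at about 11 s on the robot's clock. I put the closed fingertips on the blue end at about 2 N and swept along the rail at about 1.4–2.9 N. The push back on the fingertips dropped to about 0 at the notch. I then centred on the key, pressed it in and backed off.

- **Key:** the last press met the firm stop with the fingertips at z = 103.7 mm; a fully pressed key with the lid on its stop works out to 104 mm. The pictures are too coarse to confirm the depth on their own.
- **Force:** the press against the stop reached 21 N for a moment, more than the roughly 5 N I intended. The readings also vary by about 1 N.
- **Position:** the top and wrist cameras disagreed by about 3 mm along the rail. I went by the wrist view and by feel.
- **After backing off:** the arm is clear of the box and reads close to zero force. In the last pictures the weight, bolt, screwdriver and other items look unmoved. I checked that by eye and did not measure it.

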